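# Brace the green jar in the bamboo block and unscrew its tight lid

### The arm

A 6-joint arm with a two-finger parallel gripper is mounted at the origin on the work surface. World frame = base frame: x ahead of the robot, y to its left, z up, the work surface at z = 0. Lengths are in m, angles in rad, forces in N, time in s.
With the tool pointing down it reaches from about 0.35 to 0.875 m from the base axis. Payload 4.2 kg.
Tool frame: the origin (TCP) lies at the very end of the fingers, on their centre line; the grasp point (between the pads) lies 19 mm behind it; x points along the fingers, z is the direction in which the jaws open and shut, and the axes are right-handed (so a half turn about x gives the same grasp; the last joint's range is limited). The gripper opens to 85 mm and grips with 20 to 120 N. Pads are 22 mm wide; open, the fingers measure 114 mm over their backs; the gripper's body (76 mm by 85 mm) begins 54 mm behind the grasp point. The pads swing forward as they close: fully open they stand 13 mm farther back than shut.
Start: joints at [1.608, 0.385, 0.008, 0, -1.194, -0.259], TCP at [0.137, 0.61, 0.231] pointing down, gripper open.
Joint ranges: [-3.14, 3.14], [-1.21, 2.06], [-1.07, 1.41], [-3.16, 2.05], [-2.99, -0.16], [-3.1, 3.1]. Speed limits (rad/s): [2.79, 2.79, 3.14, 3.14, 3.14, 3.14].

### API

Orientations are given as a unit quaternion [w, x, y, z].
In Python, from bench import * gives the robot as it stands. The module is installed in compiled form; this text tells all that it offers.
- The arm moves only by the shell command python3 -m crank 'ROWS' [FORCE]. ROWS is JSON, a list of rows, each a list of 7 numbers: the shift along the tool's x, y, z in mm, then the turn, a rotation vector about the tool's x, y, z in degrees, then the closure in counts, from 0 (fully open) to 255 (shut). A call has exactly 8 rows; each row shifts and turns the pose as measured when the row begins, along the tool's axes as they then stand; what a row does not reach is not made up. A row lasts 1/10 s, in which the tool goes at most 50 mm and 8.59 degrees, less where a joint would pass 70% of its speed; a pose out of reach is approached as far as the arm can. A call with a gripper value outside its range is refused whole. The fingers move at their own pace and stop on an object; FORCE is the grip in N (left out, the last holds). Time passes only in rows, so rows that do not move let the fingers close, or fill a call up. It gives the time, the measured TCP pose, the force and the opening at its end, in the units of the state.
- observe(): the state, without advancing time (a new reading comes with each control period).
- snapshot(name): name is "scene" or "top"; returns (picture, depth): 400x640x3 uint8, blue, green, red; 400x640 float32, m along the optical axis (not along the pixel's ray), 0 where there is no reading.
- camera_info(name): a dict with "K" (3x3 intrinsics, pixels), "k1" (the pictures are not rectified: a ray, as slopes to the right and down, at radius r is drawn at 1 + k1 r^2 times it, then the intrinsics apply), "cam_to_world" (4x4, takes a point from camera to world coordinates). Camera axes: x right, y up, looking along -z (the intrinsics and any distortion apply to the point x, -y, -z); pixel columns grow to the right and rows downward; lengths in m; the calibration is good to about 2 mm. A picture is of the moment at which its call begins. camera_info takes no time and is no camera call.
- close_job(): hands the job in, once; it reports no verdict.
The state is a dict: "t": time; "joint_pos": joint angles; "qd": joint speeds; "tau": joint torques, N m; "position": TCP position; "orientation": TCP orientation; "wrist_force": force on the tool from outside, world axes, zero at the start; "ft_torque": the same for the moment, N m; "gripper_width": finger opening in m.
Only numpy, scipy, OpenCV 4.12 (cv2) and the standard library are available. Lean on these libraries where they do the work, as an engineer would, in place of code of your own. Each camera call takes 0.05 s, during which the arm holds its last target. There are 200 camera calls.

### The job

Stand the square green jar, lid still closed on it, fully down in the square pocket of the bamboo block so that it cannot turn, then unscrew its tight steel lid (counter-clockwise) until the threads let go. Lift the lid straight up and finish while still holding it in the gripper, level and centred over the jar, its lower edge about a finger's width (15 mm) above the jar's rim; the jar stays seated in the pocket. Do not tip the jar over, and leave the other things on the worktop where they are.

Things in the scene. Friction and masses are not known exactly. Their poses are not given: they have to be found in the camera images.
- jar_body (a point): Centre of the square body of the loose green glass jar, the only green, square-footed jar, 0.24 to 0.40 kg. Body 56 x 56 mm, 52 mm high; this point is 26 mm above its underside. z up, x and y square to its flat sides (any quarter turn fits the pocket). Shoulder ends 56 mm above the underside; a neck 38 mm across rises from it.
- lid_center (a point): Centre, half-way up, of the jar's steel lid, 58 mm across, 24 mm high, 70 g; z up; a red line on top runs from the middle along its +x. Closed, this point is 84 mm above the jar's underside, the top 96 mm, the lower edge 72 mm. The jar can be carried by the closed lid. Held tight by three thread lugs and a springy gasket (20 N): turning takes a few tenths of a N m and would spin an unbraced jar.
- jar_rim (a point): Centre of the jar's rim, 89 mm above its underside, axes as the jar's; lid lifted 17 mm: lower edge level with it. Closed, the lid's x is 0 to 5 degrees counter-clockwise (from above) of the jar's x; it turns without rising, lets go at about 51 degrees, popping up 2 mm, and meets a stop at 82: at 60 to 78 it lifts straight off. Let go part-way it stays put, so several grips may be used.
- pocket_floor (a point): Centre of the floor of the square pocket in the light bamboo block, which is fixed to the worktop: block 110 x 110 x 40 mm, pocket 60 x 60 mm and 30 mm deep with a 4 mm lead-in chamfer, floor 10 mm above the worktop. x and y square to the pocket's sides, z up. With the jar seated the jar body's centre is 26 mm and the closed lid's centre 84 mm above this point.
- dish: White ceramic dish, 110 mm across, 30 mm high, loose bystander; origin under its centre.
- scoop: Black plastic measuring scoop, cup 38 mm across and 24 mm high with a flat handle running 100 mm to its -x side, loose bystander; origin under the cup's centre.
- round_jar_a: Round clear glass jar with plain steel lid, 68 mm across, 88 mm high, loose bystander; origin under its centre.
- round_jar_b: Another round clear glass jar with plain steel lid, 68 mm across, 88 mm high, loose bystander; origin under its centre.
- mill: Dark wooden pepper mill, 52 mm across, 150 mm high, loose bystander; origin under its centre.
- spoon: Wooden spoon lying flat along its own x, loose bystander.
There are look-alikes about, which are no part of the job. Of the things shaped like the part that bears lid_center, the bare steel one is meant.

How it is judged:
On the way, in this order (a step that is already met when the one before it is completed fails the run):
1. the jar, lid still closed on it, stands fully down and upright in the pocket (z of jar_body in the frame of pocket_floor below 0.03 m and horizontal distance between jar_body and pocket_floor below 0.006 m and angle between jar_body's own z axis and vertical below 0.08 rad and z of lid_center in the frame of jar_body below 0.063 m and horizontal distance between lid_center and jar_body below 0.006 m and angle between the x axis of lid_center and the x axis of jar_body, either way round below 0.35 rad), for 0.2 s.
2. the lid is unscrewed while the jar sits braced in the pocket (z of jar_body in the frame of pocket_floor below 0.03 m and horizontal distance between jar_body and pocket_floor below 0.006 m and angle between jar_body's own z axis and vertical below 0.08 rad and z of lid_center in the frame of jar_body below 0.063 m and horizontal distance between lid_center and jar_body below 0.006 m and angle between the x axis of lid_center and the x axis of jar_body, either way round above 0.7 rad), for 0.1 s.
At the end, for the whole second after the job is handed in: Jar in the pocket (4 mm of fully down, 6 mm of centre, 0.08 rad of upright), not touched by the arm; lid still in the fingers, clear of the jar, 8 mm of its axis, level to 0.12 rad, lower edge 2 to 35 mm above the rim (z of jar_body in the frame of pocket_floor below 0.03 m and horizontal distance between jar_body and pocket_floor below 0.006 m and angle between jar_body's own z axis and vertical below 0.08 rad and z of lid_center in the frame of jar_body between 0.077 and 0.11 m and horizontal distance between lid_center and jar_body below 0.008 m and angle between lid_center's own z axis and vertical below 0.12 rad and contact force between the fingers and lid above 2 N and contact force between each of lid, the arm and jar below 0.1 N and linear speed of lid below 0.02 m/s); the arm keeps its last pose, push and grip.
It fails at once if the green jar is tipped over (angle between jar_body's own z axis and vertical above 0.6 rad).
It fails at once if another thing on the worktop is disturbed (moved over 25 mm) (distance of any of dish, scoop, round_jar_a, round_jar_b, mill, spoon from where it was at the start of the episode above 0.025 m).
It also fails if it takes over 48 s, if anything falls off the work surface, if the arm or the gripper's body presses on something with over 40 N, if the wrist force passes 120 N, or if a joint passes its speed limit or range.

## Working session

There is one attempt and no reset: what is moved stays moved. The work goes in short steps, Python scripts to look and compute and a shell command to move; the robot and the scene stay as the last step left them, time stands still between calls to the robot, and variables do not carry over. Pictures are saved under pics/ and viewed, about 8 in all and at most 12, crops included, and the job is handed in when it is done.

```bash
mkdir -p pics; cat > h.py <<'E'
from bench import *
import numpy as np, cv2
from scipy.spatial.transform import Rotation as R
def pix2ray(name,uv):
    c=camera_info(name);K=np.array(c["K"],float);T=np.array(c["cam_to_world"],float)
    uv=np.atleast_2d(np.array(uv,float))
    p=cv2.undistortPoints(uv.reshape(-1,1,2),K,np.array([c["k1"],0,0,0,0],float)).reshape(-1,2)
    d=np.c_[p[:,0],-p[:,1],-np.ones(len(p))]
    return T[:3,3],d@T[:3,:3].T
def onplane(name,uv,z):
    o,d=pix2ray(name,uv); return o+d*((z-o[2])/d[:,2])[:,None]
def atdepth(name,uv,dep):
    o,d=pix2ray(name,uv); return o+d*np.asarray(dep).reshape(-1,1)
def toolR():
    s=observe();return R.from_quat(s["orientation"],scalar_first=True).as_matrix()
E
python3 - <<'E'
from h import *
for n in("scene","top"):
    im,d=snapshot(n);cv2.imwrite(f"pics/{n}0.png",im);np.save(f"pics/{n}0.npy",d)
    c=camera_info(n);print(n,np.round(c["K"],1).tolist(),c["k1"],np.round(c["cam_to_world"],3).tolist())
s=observe();print(s);print(np.round(toolR(),3))
E
```

```text
scene [[411.0, 0.0, 320.3], [0.0, 411.0, 208.7], [0.0, 0.0, 1.0]] -0.006617199117608219 [[-0.81, -0.393, 0.435, 1.049], [0.587, -0.558, 0.587, 0.637], [0.012, 0.731, 0.682, 0.779], [0.0, 0.0, 0.0, 1.0]]
top [[365.0, 0.0, 321.6], [0.0, 365.0, 192.2], [0.0, 0.0, 1.0]] -0.013467584123386597 [[0.013, 0.992, -0.124, 0.49], [-1.0, 0.015, 0.014, 0.017], [0.016, 0.124, 0.992, 1.145], [0.0, 0.0, 0.0, 1.0]]
{'t': 0.1, 'joint_pos': array([ 1.60758953e+00,  3.85482853e-01,  6.80667375e-03, -4.37277749e-04,
       -1.19400403e+00, -2.58570362e-01]), 'qd': array([ 0.00147381, -0.00283201,  0.00361861,  0.00183731,  0.00082594,
       -0.00030742]), 'tau': array([-4.63018459e-04, -3.93318522e+01,  1.88931853e+01,  4.19790477e+00,
       -2.52208127e-03,  9.16974017e-07]), 'position': array([0.13736246, 0.60920216, 0.230346  ]), 'orientation': array([-0.4420032 , -0.55178316, -0.44110402,  0.55280716]), 'wrist_force': array([-0.10148962, -0.37725056,  0.37393008]), 'ft_torque': array([ 0.0075883 ,  0.02432994, -0.01714858]), 'gripper_width': 0.085172240307935}
[[-0.     0.975 -0.22 ]
 [-0.002 -0.22  -0.975]
 [-1.     0.     0.002]]
```

View pics/top0.png

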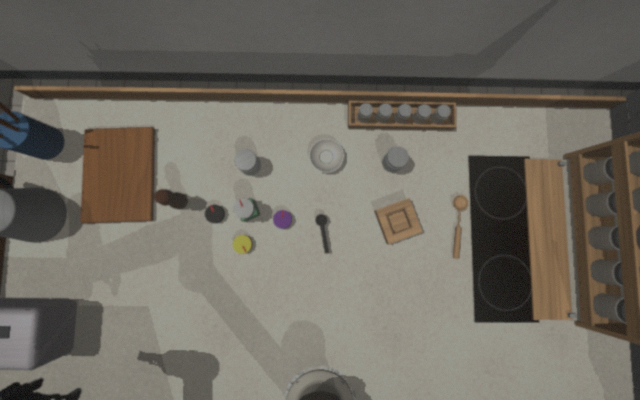

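View pics/scene0.png

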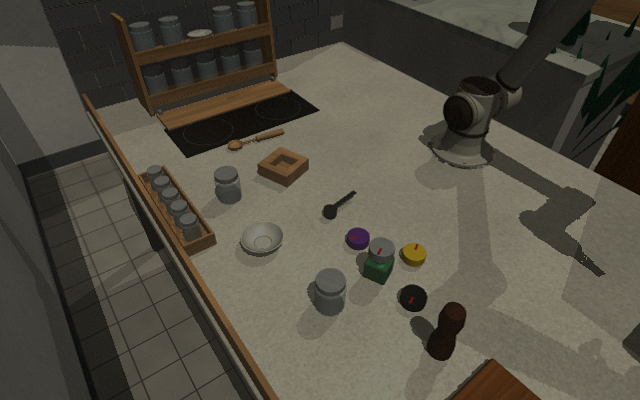

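The top picture shows the steel lid with a red line on the green jar at (247,209). Possible mix-ups there:
- loose purple lid (283,219)
- loose yellow lid (242,244)
- loose black lid (215,213)
- round jars with plain steel lids (246,161) and (397,160)

I choose the steel lid on the green square jar. The block is at (399,221). Next is a close crop and a measurement.

```bash
cat > m.py <<'E'
from h import *
t=cv2.imread("pics/top0.png");s=cv2.imread("pics/scene0.png")
A=cv2.resize(t[175:245,210:290],(400,350),interpolation=cv2.INTER_CUBIC)
B=cv2.resize(t[190:250,365:433],(396,350),interpolation=cv2.INTER_CUBIC)
C=cv2.resize(s[225:295,350:430],(400,250),interpolation=cv2.INTER_CUBIC)
D=cv2.resize(s[140:190,245:325],(396,250),interpolation=cv2.INTER_CUBIC)
cv2.imwrite("pics/crop.png",cv2.convertScaleAbs(np.vstack([np.hstack([A,B]),np.hstack([C,D])]),alpha=1.6))
d=np.load("pics/top0.npy");ds=np.load("pics/scene0.npy")
# point clouds
for n,dd,roi in(("top",d,(175,245,210,290)),("scene",ds,(215,300,345,430))):
    v,u=np.mgrid[roi[0]:roi[1],roi[2]:roi[3]];z=dd[v,u];ok=z>0
    P=atdepth(n,np.c_[u[ok],v[ok]],z[ok])
    lid=P[(P[:,2]>.085)&(P[:,2]<.105)]
    print(n,"lid",len(lid),lid.mean(0),lid.min(0),lid.max(0))
for n,dd,roi in(("top",d,(190,250,365,433)),("scene",ds,(140,190,245,325))):
    v,u=np.mgrid[roi[0]:roi[1],roi[2]:roi[3]];z=dd[v,u];ok=z>0
    P=atdepth(n,np.c_[u[ok],v[ok]],z[ok])
    b=P[(P[:,2]>.034)&(P[:,2]<.05)]
    print(n,len(b),b[:,2].mean())
    r=cv2.minAreaRect((b[:,:2]*1000).astype(np.float32));print("block",r)
    h=P[(P[:,2]>.004)&(P[:,2]<.018)];
E
python3 m.py
```

```text
top lid 330 [0.57117009 0.22612615 0.09687752] [0.54345197 0.19824643 0.08527755] [0.59829076 0.25526325 0.10329075]
scene lid 485 [0.5784944  0.23070997 0.09587127] [0.54458452 0.19894817 0.08502424] [0.69816801 0.25697532 0.10070348]
top 932 0.040102968396497615
block ((544.68994140625, -234.5101318359375), (109.9375991821289, 111.33930969238281), 20.27662467956543)
scene 682 0.04029879181420889
block ((545.530029296875, -233.83987426757812), (115.26653289794922, 112.5508804321289), 20.548599243164062)
```

View pics/crop.png

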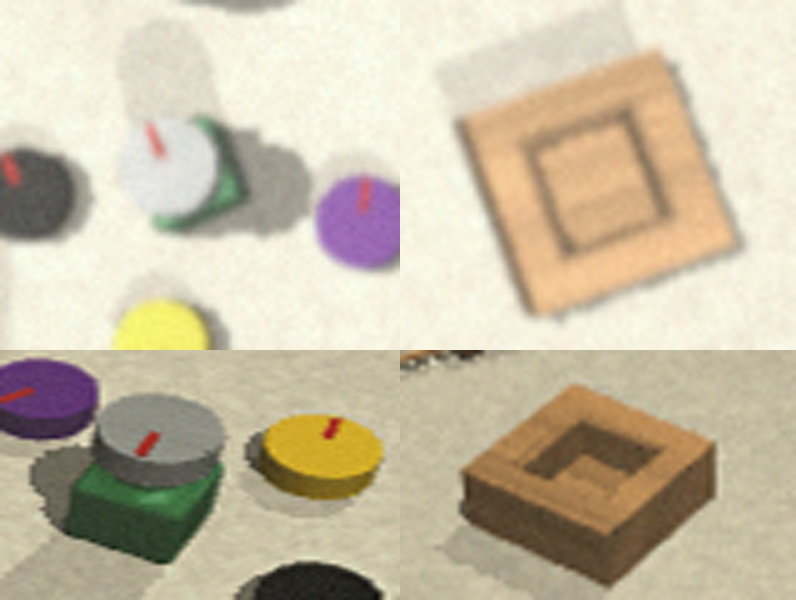

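The crop confirms it: bare steel lid with a red line on the green square-footed jar (upper left panel, centre about (168,165)). The block's pocket is clear. Next I measure yaws and plan the reach.

```bash
cat >> h.py <<'E'
def plan(target,yaw,n):
    """print n rows bringing TCP to target (tool down), tool-z azimuth yaw deg"""
    s=observe();M=toolR();p=np.array(s["position"]);tgt=np.array(target)
    Mz=lambda a:np.array([[0,-np.sin(a),np.cos(a)],[0,np.cos(a),np.sin(a)],[-1,0,0]])  # x down, z az a
    a0=np.arctan2(M[1,2],M[0,2]);da=(np.deg2rad(yaw)-a0+np.pi)%(2*np.pi)-np.pi
    print("cur",p.round(4),"yaw",np.rad2deg(a0).round(2),"tilt",np.rad2deg(np.arccos(-M[2,0])).round(2),"width",s["gripper_width"],"t",s["t"],"F",s["wrist_force"].round(1))
    for i in range(n):
        T0=M if i==0 else Mz(a0+da*i/n);T1=Mz(a0+da*(i+1)/n)
        sh=T0.T@((tgt-p)/n)*1000;rv=R.from_matrix(T0.T@T1).as_rotvec(degrees=True)
        print(sh.round(1).tolist()+rv.round(2).tolist())
E
cat > m2.py <<'E'
from h import *
import sys
def run(k,roit=(175,245,205,290),rois=(215,300,345,430),zt=.096,zs=.052):
    G=[]
    for n,roi in(("top",roit),("scene",rois)):
        im=cv2.imread(f"pics/{n}{k}.png");d=np.load(f"pics/{n}{k}.npy")
        m=np.zeros(im.shape[:2],bool);m[roi[0]:roi[1],roi[2]:roi[3]]=1
        b,g,r=[im[...,i].astype(int) for i in range(3)]
        red=m&(r>g+40)&(r>b+40)
        gr=m&(g>r+15)&(g>b+8)&(d>0)
        v,u=np.nonzero(gr);P=atdepth(n,np.c_[u,v],d[v,u]);P=P[(P[:,2]>zt-.094)&(P[:,2]<zt-.03)];G.append(P);print(n,"green",len(P),P[:,2].min(),P[:,2].max())
        v,u=np.nonzero(red);Q=onplane(n,np.c_[u,v],zt)
        # lid circle cells on plane
        dd=d[roi[0]:roi[1],roi[2]:roi[3]]
        vv,uu=np.mgrid[roi[0]:roi[1],roi[2]:roi[3]];A=atdepth(n,np.c_[uu.ravel(),vv.ravel()],dd.ravel())
        near=(np.abs(A[:,2]-zt)<.006)&(np.hypot(*(A[:,:2]-np.median(Q[:,:2],axis=0)).T)<.07)
        c,rad=cv2.minEnclosingCircle((A[near,:2]*1000).astype(np.float32))
        off=Q.mean(0)[:2]*1000-c
        print(n,"lid",np.round(c,1),round(rad,1),"red n",len(Q),"angle",np.rad2deg(np.arctan2(off[1],off[0])).round(1))
        if len(P)>5:print("  green rect",cv2.minAreaRect((P[:,:2]*1000).astype(np.float32)))
    P=np.vstack(G);print("both",cv2.minAreaRect((P[:,:2]*1000).astype(np.float32)))
if __name__=="__main__":run(0)
E
python3 m2.py
python3 -c "
from h import *
plan([.571,.228,.20],-160,14)"
```

```text
top green 35 0.047737129922749366 0.056220534197301
top lid [571.5 226.8] 29.1 red n 21 angle 95.5
  green rect ((570.5101318359375, 225.49386596679688), (49.73945236206055, 51.31193923950195), 25.0153751373291)
scene green 197 0.04579891693951932 0.05963154540936777
scene lid [573.9 227.3] 30.0 red n 50 angle 97.6
  green rect ((574.9646606445312, 229.06785583496094), (51.856903076171875, 53.9171028137207), 24.789960861206055)
both ((572.8970336914062, 228.1097412109375), (56.414520263671875, 53.922855377197266), 24.789962768554688)
cur [0.1374 0.6092 0.2303] yaw -102.72 tilt 0.11 width 0.085172240307935 t 0.1 F [-0.1 -0.4  0.4]
[2.2, 36.2, 19.7, 4.09, 0.11, -0.01]
[2.2, 37.5, 17.1, 4.09, 0.0, 0.0]
[2.2, 38.6, 14.4, 4.09, 0.0, 0.0]
[2.2, 39.6, 11.6, 4.09, 0.0, 0.0]
[2.2, 40.3, 8.7, 4.09, 0.0, 0.0]
[2.2, 40.8, 5.8, 4.09, 0.0, 0.0]
[2.2, 41.1, 2.9, 4.09, 0.0, 0.0]
[2.2, 41.2, -0.0, 4.09, 0.0, 0.0]
[2.2, 41.1, -3.0, 4.09, 0.0, 0.0]
[2.2, 40.8, -5.9, 4.09, 0.0, 0.0]
[2.2, 40.3, -8.8, 4.09, 0.0, 0.0]
[2.2, 39.6, -11.6, 4.09, 0.0, 0.0]
[2.2, 38.6, -14.4, 4.09, 0.0, 0.0]
[2.2, 37.5, -17.2, 4.09, 0.0, 0.0]
```

```bash
python3 -m crank '[[2,36,20,4.1,0.1,0,0],[2,37.5,17,4.1,0,0,0],[2,38.5,14.5,4.1,0,0,0],[2,39.5,11.5,4.1,0,0,0],[2,40,8.5,4.1,0,0,0],[2,41,6,4.1,0,0,0],[2,41,3,4.1,0,0,0],[2,41,0,4.1,0,0,0]]' 80; python3 - <<'E'
from h import *
plan([.572,.2275,.16],-160,8)
im=cv2.imread("pics/top0.png").astype(int)
m=np.zeros(im.shape[:2],bool);m[190:220,233:256]=1
m&=(im[...,2]>im[...,1]+30)&(im[...,2]>im[...,0]+30)
v,u=np.nonzero(m);Q=onplane("top",np.c_[u,v],.096);l=cv2.fitLine((Q[:,:2]*1000).astype(np.float32),2,0,.01,.01).ravel();print(len(Q),np.rad2deg(np.arctan2(l[1],l[0])));o=Q.mean(0)[:2]-[.5715,.2268];print(np.rad2deg(np.arctan2(o[1],o[0])))
im=cv2.imread("pics/scene0.png").astype(int)
m=np.zeros(im.shape[:2],bool);m[240:260,372:389]=1
m&=(im[...,2]>im[...,1]+30)&(im[...,2]>im[...,0]+30)
v,u=np.nonzero(m);Q=onplane("scene",np.c_[u,v],.096);l=cv2.fitLine((Q[:,:2]*1000).astype(np.float32),2,0,.01,.01).ravel();print(len(Q),np.rad2deg(np.arctan2(l[1],l[0])));o=Q.mean(0)[:2]-[.5739,.2273];print(np.rad2deg(np.arctan2(o[1],o[0])))
E
```

```text
t: 0.9
position: [0.3861, 0.3835, 0.2095]
orientation: [-0.265, -0.655, -0.262, 0.658]
wrist_force: [0.2, 0.5, 0.5]
gripper_width: 0.0855
cur [0.3861 0.3835 0.2095] yaw -136.29 tilt 0.38 width 0.0854567650388942 t 0.9 F [0.2 0.5 0.5]
[6.2, 30.1, -3.4, 2.96, 0.35, -0.16]
[6.2, 29.9, -4.9, 2.96, 0.0, 0.0]
[6.2, 29.7, -6.4, 2.96, 0.0, 0.0]
[6.2, 29.3, -7.9, 2.96, 0.0, 0.0]
[6.2, 28.8, -9.4, 2.96, 0.0, 0.0]
[6.2, 28.3, -10.9, 2.96, 0.0, 0.0]
[6.2, 27.7, -12.4, 2.96, 0.0, 0.0]
[6.2, 27.0, -13.8, 2.96, 0.0, 0.0]
11 27.201939
25.57939164287709
17 26.678074
27.019335365178154
```

```bash
python3 -m crank '[[6,31,-3,3.1,0.3,-0.2,0],[6,31,-5,3.1,0,0,0],[6,31,-6.5,3.1,0,0,0],[6,30.5,-8,3.1,0,0,0],[6,30,-9.5,3.1,0,0,0],[6,29.5,-11,3.1,0,0,0],[6,29,-12.5,3.1,0,0,0],[6,28,-14,3.1,0,0,0]]'; python3 - <<'E'
from h import *
plan([.572,.2272,.066],-160,7)
E
```

```text
t: 1.7
position: [0.5803, 0.2061, 0.1568]
orientation: [-0.109, -0.697, -0.108, 0.701]
wrist_force: [0.6, 0.4, -0.6]
gripper_width: 0.0855
cur [0.5803 0.2061 0.1568] yaw -162.32 tilt 0.36 width 0.08548302065017623 t 1.7 F [ 0.6  0.4 -0.6]
[13.0, -3.2, 0.1, -0.33, 0.36, -0.02]
[13.0, -3.2, 0.2, -0.33, 0.0, 0.0]
[13.0, -3.2, 0.2, -0.33, 0.0, 0.0]
[13.0, -3.2, 0.2, -0.33, 0.0, 0.0]
[13.0, -3.2, 0.1, -0.33, 0.0, 0.0]
[13.0, -3.2, 0.1, -0.33, 0.0, 0.0]
[13.0, -3.2, 0.1, -0.33, 0.0, 0.0]
```

```bash
python3 -m crank '[[0,-11,0,0,0.4,0,0],[0,-9,1,0,0,0,0],[3,-2,0,0,0,0,0],[5,0,0,0,0,0,0],[5,0,0,0,0,0,0],[5,0,0,0,0,0,0],[5,0,0,0,0,0,0],[0,0,0,0,0,0,0]]'; python3 - <<'E'
from h import *
plan([.572,.2272,.066],-160,7)
E
```

```text
t: 2.5
position: [0.571, 0.2265, 0.129]
orientation: [-0.109, -0.697, -0.107, 0.7]
wrist_force: [0.4, 0.6, -0.2]
gripper_width: 0.0853
cur [0.571  0.2265 0.129 ] yaw -162.4 tilt 0.29 width 0.0852813792813259 t 2.5 F [ 0.4  0.6 -0.2]
[9.0, -0.1, -0.2, -0.34, 0.28, -0.09]
[9.0, -0.1, -0.2, -0.34, 0.0, 0.0]
[9.0, -0.1, -0.2, -0.34, 0.0, 0.0]
[9.0, -0.1, -0.2, -0.34, 0.0, 0.0]
[9.0, -0.1, -0.2, -0.34, 0.0, 0.0]
[9.0, -0.1, -0.2, -0.34, 0.0, 0.0]
[9.0, -0.1, -0.2, -0.34, 0.0, 0.0]
```

```bash
python3 -m crank '[[12,0,0,0,0.3,0,0],[12,0,0,0,0,0,0],[12,0,0,0,0,0,0],[12,0,0,0,0,0,0],[12,0,0,0,0,0,0],[8,0,0,0,0,0,0],[0,0,0,0,0,0,0],[0,0,0,0,0,0,0]]' 20; python3 - <<'E'
from h import *
plan([.572,.2272,.061],-162.4,1)
E
```

```text
t: 3.3
position: [0.5717, 0.2262, 0.056]
orientation: [0.109, 0.699, 0.108, -0.698]
wrist_force: [0.4, -0.5, 0.6]
gripper_width: 0.0851
cur [0.5717 0.2262 0.056 ] yaw -162.38 tilt 0.13 width 0.08509538463099074 t 3.3 F [ 0.4 -0.5  0.6]
[-5.0, -0.8, -0.6, 0.02, -0.04, -0.13]
```

```bash
python3 -m crank '[[-5.5,-0.5,-0.5,0,0,0,0],[0,0,0,0,0,0,0],[0,0,0,0,0,0,60],[0,0,0,0,0,0,120],[0,0,0,0,0,0,200],[0,0,0,0,0,0,255],[0,0,0,0,0,0,255],[0,0,0,0,0,0,255]]' 20; python3 - <<'E'
from h import *
plan([.572,.2272,.061],-162.4,1)
im,d=snapshot("scene");cv2.imwrite("pics/scene1.png",im);np.save("pics/scene1.npy",d)
cv2.imwrite("pics/c1.png",cv2.resize(im[180:320,310:470],(640,560),interpolation=cv2.INTER_CUBIC))
E
```

```text
t: 4.1
position: [0.5731, 0.2276, 0.0642]
orientation: [0.109, 0.7, 0.108, -0.697]
wrist_force: [-0.7, 0.7, -0.3]
gripper_width: 0.0577
cur [0.5731 0.2276 0.0642] yaw -162.36 tilt 0.28 width 0.05765387106235969 t 4.1 F [-0.7  0.7 -0.3]
[3.2, 0.0, 1.2, 0.04, -0.28, -0.06]
```

View pics/c1.png

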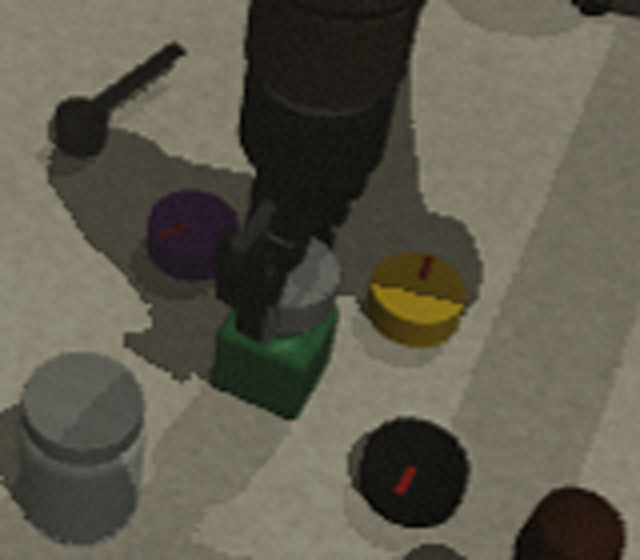

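Gripped on the lid at (285,285), with the fingertips just above the green shoulder and a width of 57.7 mm. Now firm up and lift.

```bash
python3 -m crank '[[0,0,0,0,0,0,255],[0,0,0,0,0,0,255],[-10,0,0,0,-0.2,0,255],[-16,0,0,0,0,0,255],[-16,0,0,0,0,0,255],[-16,0,0,0,0,0,255],[-16,0,0,0,0,0,255],[0,0,0,0,0,0,255]]' 80; python3 - <<'E'
from h import *
plan([.545,-.2342,.15],-166.8,14)
E
```

```text
t: 4.95
position: [0.5692, 0.2259, 0.1367]
orientation: [-0.109, -0.695, -0.106, 0.703]
wrist_force: [0.8, 0.3, -4.1]
gripper_width: 0.0561
cur [0.5692 0.2259 0.1367] yaw -162.54 tilt 0.71 width 0.05612244270915173 t 4.95 F [ 0.8  0.3 -4.1]
[-0.8, 30.8, 11.5, 0.31, 0.7, -0.1]
[-0.9, 30.9, 11.3, 0.3, 0.0, 0.0]
[-0.9, 31.0, 11.2, 0.3, 0.0, 0.0]
[-0.9, 31.0, 11.0, 0.3, 0.0, 0.0]
[-0.9, 31.1, 10.9, 0.3, 0.0, 0.0]
[-0.9, 31.1, 10.7, 0.3, 0.0, 0.0]
[-0.9, 31.2, 10.5, 0.3, 0.0, 0.0]
[-0.9, 31.2, 10.4, 0.3, 0.0, 0.0]
[-0.9, 31.3, 10.2, 0.3, 0.0, 0.0]
[-0.9, 31.3, 10.0, 0.3, 0.0, 0.0]
[-0.9, 31.4, 9.9, 0.3, 0.0, 0.0]
[-0.9, 31.5, 9.7, 0.3, 0.0, 0.0]
[-0.9, 31.5, 9.5, 0.3, 0.0, 0.0]
[-0.9, 31.6, 9.4, 0.3, 0.0, 0.0]
```

```bash
python3 -m crank '[[0,15,6,0.3,0.7,0,255],[-1,31,11.5,0.3,0,0,255],[-1,31,11.5,0.3,0,0,255],[-1,31,11,0.3,0,0,255],[-1,31,11,0.3,0,0,255],[-1,31,11,0.3,0,0,255],[-1,31,10.5,0.3,0,0,255],[-1,31,10.5,0.3,0,0,255]]'; python3 - <<'E'
from h import *
plan([.545,-.2342,.15],-166.8,7)
E
```

```text
t: 5.75
position: [0.5452, -0.0301, 0.1346]
orientation: [-0.093, -0.695, -0.092, 0.707]
wrist_force: [0.1, 0.8, -3.7]
gripper_width: 0.0564
cur [ 0.5452 -0.0301  0.1346] yaw -164.93 tilt 0.97 width 0.05635254242268011 t 5.75 F [ 0.1  0.8 -3.7]
[-2.1, 28.2, 7.6, 0.27, 0.97, 0.0]
[-2.2, 28.2, 7.5, 0.27, 0.0, 0.0]
[-2.2, 28.2, 7.3, 0.27, 0.0, 0.0]
[-2.2, 28.3, 7.2, 0.27, 0.0, 0.0]
[-2.2, 28.3, 7.1, 0.27, 0.0, 0.0]
[-2.2, 28.3, 6.9, 0.27, 0.0, 0.0]
[-2.2, 28.4, 6.8, 0.27, 0.0, 0.0]
```

```bash
python3 -m crank '[[-2,30,8,0.3,1,0,255],[-2,30,8,0.3,0,0,255],[-2,30,8,0.3,0,0,255],[-2,30,7.5,0.3,0,0,255],[-2,30,7,0.3,0,0,255],[-2,24,6,0.3,0,0,255],[0,8,2,0,0,0,255],[0,0,0,0,0,0,255]]'; python3 - <<'E'
from h import *
plan([.545,-.2342,.13],-166.8,4)
for n in("top","scene"):
    im,d=snapshot(n);cv2.imwrite(f"pics/{n}2.png",im);np.save(f"pics/{n}2.npy",d)
plan([.545,-.2342,.13],-166.8,4)
t=cv2.imread("pics/top2.png");s=cv2.imread("pics/scene2.png")
A=cv2.resize(t[175:265,350:450],(400,360),interpolation=cv2.INTER_CUBIC)
B=cv2.resize(s[80:200,220:353],(400,360),interpolation=cv2.INTER_CUBIC)
cv2.imwrite("pics/c2.png",np.hstack([A,B]))
E
```

```text
t: 6.55
position: [0.5305, -0.2321, 0.1365]
orientation: [-0.075, -0.696, -0.079, 0.71]
wrist_force: [0.7, 0.1, -4.0]
gripper_width: 0.0563
cur [ 0.5305 -0.2321  0.1365] yaw -167.55 tilt 1.15 width 0.05633292780088614 t 6.55 F [ 0.7  0.1 -4. ]
[1.5, 1.3, -3.5, -0.19, 1.06, 0.46]
[1.6, 1.3, -3.4, -0.19, 0.0, 0.0]
[1.6, 1.3, -3.4, -0.19, 0.0, 0.0]
[1.6, 1.3, -3.4, -0.19, 0.0, 0.0]
cur [ 0.5308 -0.2308  0.1367] yaw -167.44 tilt 1.15 width 0.05637644619517594 t 6.65 F [-0.1  0.4 -4. ]
[1.6, 1.6, -3.3, -0.16, 1.05, 0.47]
[1.7, 1.6, -3.3, -0.16, 0.0, 0.0]
[1.7, 1.6, -3.3, -0.16, 0.0, 0.0]
[1.7, 1.6, -3.3, -0.16, 0.0, 0.0]
```

View pics/c2.png

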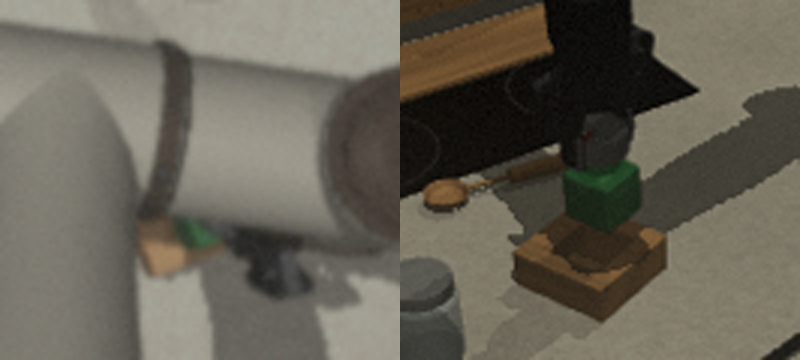

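The scene crop (right) shows the jar hanging upright over the pocket, green body at about (602,195) and block at (590,260). The top view is blocked by the arm. I'll level, centre, and measure the held jar's yaw and position from the scene depth.

```bash
python3 -m crank '[[0,3,-7,-0.3,0.6,0.4,255],[0,3,-5,-0.2,0.5,0.2,255],[0,1,-2,0,0,0,255],[0,0,0,0,0,0,255],[0,0,0,0,0,0,255],[0,0,0,0,0,0,255],[0,0,0,0,0,0,255],[0,0,0,0,0,0,255]]'; cat > m3.py <<'E'
from h import *
n="scene"
plan([.545,-.2342,.13],-166.8,1)
im,d=snapshot(n);tz=observe()["position"][2];under=tz-.0642
b,g,r=[im[...,i].astype(int) for i in range(3)]
gr=(g>r+15)&(g>b+8)&(d>0);v,u=np.nonzero(gr)
P=atdepth(n,np.c_[u,v],d[v,u]);h=P[:,2]-under
ok=(h>-.01)&(h<.07)&(np.hypot(P[:,0]-.545,P[:,1]+.234)<.07);P=P[ok];h=h[ok]
print(len(P),"h",h.min(),h.max(),"under",under)
def rect(Q,l):
    (c,s,a)=cv2.minAreaRect((Q*1000).astype(np.float32));print(l,np.round(c,1),np.round(s,1),round(a,2),len(Q))
rect(P[h>.046][:,:2],"shoulder");rect(P[:,:2],"all")
# side faces: fit lines to face points
S=P[(h<.046)&(h>.004),:2]
c,lab=None,None
ctr=P[h>.046][:,:2].mean(0)
# split at nearest-to-camera corner by extreme along camera direction
o,_=pix2ray(n,[[320,200]]);k=o[:2]-ctr;k/=np.linalg.norm(k);corner=S[np.argmax(S@k)]
t=np.array([-k[1],k[0]])
for sg in(1,-1):
    Q=S[(S-corner)@t*sg>.004]
    l=cv2.fitLine((Q*1000).astype(np.float32),cv2.DIST_HUBER,0,.01,.01).ravel();a=np.arctan2(l[1],l[0]);nn=np.array([-l[1],l[0]]);nn*=np.sign(nn@k)
    print("face",len(Q),np.rad2deg(a)%90,"centre along normal",(nn@l[2:]-28).round(1),"n",nn.round(3))
E
python3 m3.py
```

```text
t: 7.45
position: [0.5479, -0.2306, 0.1363]
orientation: [0.083, 0.703, 0.082, -0.701]
wrist_force: [-0.1, 0.1, -3.9]
gripper_width: 0.0563
cur [ 0.5479 -0.2306  0.1363] yaw -166.56 tilt 0.19 width 0.05628963938202989 t 7.45 F [-0.1  0.1 -3.9]
[6.3, 2.8, 3.7, 0.24, -0.13, -0.13]
168 h 0.03218633374840217 0.06468692170521827 under 0.0720405647759136
shoulder [ 548.5 -225.8] [52.7 52.4] 17.17 157
all [ 548.5 -225.8] [52.7 52.4] 17.24 168
face 10 23.859907 centre along normal -432.8 n [-0.405  0.915]Traceback (most recent call last):
  File "m3.py", line 22, in <module>
    l=cv2.fitLine((Q*1000).astype(np.float32),cv2.DIST_HUBER,0,.01,.01).ravel();a=np.arctan2(l[1],l[0]);nn=np.array([-l[1],l[0]]);nn*=np.sign(nn@k)
      ~~~~~~~~~~~^^^^^^^^^^^^^^^^^^^^^^^^^^^^^^^^^^^^^^^^^^^^^^^^^^^^^^
cv2.error: OpenCV(4.12.0) /io/opencv/modules/imgproc/src/linefit.cpp:50: error: (-215:Assertion failed) count > 0 in function 'fitLine2D_wods'
```

```bash
sed -i 's/^gr=.*;v,u/gr=(g>1.25*r+3)\&(g>1.1*b+2)\&(d>0);v,u/' m3.py; python3 m3.py
```

```text
cur [ 0.5479 -0.2307  0.1362] yaw -166.56 tilt 0.19 width 0.05640556732827676 t 7.5 F [-0.4 -1.2 -4.3]
[6.2, 2.8, 3.7, 0.24, -0.13, -0.13]
379 h 0.004383783203407696 0.06620860113002168 under 0.072055494702857
shoulder [ 555.9 -216.1] [39.9 69.6] 64.79 167
all [ 550.  -227.4] [55.9 55.2] 19.32 379
face 91 20.68241 centre along normal -409.6 n [-0.353  0.936]
face 93 20.569374 centre along normal 431.4 n [0.936 0.351]
```

```bash
python3 - <<'E'
from h import *
d=np.load("pics/scene0.npy");n="scene"
v,u=np.mgrid[135:200,240:330];z=d[v,u];ok=z>0
P=atdepth(n,np.c_[u[ok],v[ok]],z[ok])
P=P[np.hypot(P[:,0]-.545,P[:,1]+.234)<.085]
S=P[(P[:,2]>.006)&(P[:,2]<.034),:2];ctr=np.array([.545,-.234])
S=S[np.max(np.abs((S-ctr)@np.array([[.937,-.35],[.35,.937]])),axis=1)>.045]
for nn in(np.array([.937,.35]),np.array([-.35,.937])):
    Q=S[((S-ctr)@nn>.048)&(np.abs((S-ctr)@[-nn[1],nn[0]])<.048)]
    l=cv2.fitLine((Q*1000).astype(np.float32),cv2.DIST_HUBER,0,.01,.01).ravel();m=np.array([-l[1],l[0]]);m*=np.sign(m@nn)
    print(len(Q),np.rad2deg(np.arctan2(l[1],l[0]))%90,m@l[2:]-55,m)
# top-view pocket from dark edges: block rect in top by depth is (544.7,-234.5)
T=P[(P[:,2]>.036)&(P[:,2]<.045)];print(T[:,2].mean(),len(T))
E
```

```text
185 20.506783 428.34528 [0.9366307  0.35031822]
145 20.047728 -407.1508 [-0.34280282  0.9394074 ]
0.04064517881402511 640
```

```bash
python3 -c "
from h import *
plan([.5453,-.2335,.106],-166.8,1)"; python3 -m crank '[[0,2.1,3.0,0.24,-0.1,-0.1,255],[0,0,0,0,0,0,255],[5,0,0,0,0,0,255],[6,0,0,0,0,0,255],[6,0,0,0,0,0,255],[6,0,0,0,0,0,255],[0,0,0,0,0,0,255],[0,0,0,0,0,0,255]]'; python3 -c "
from h import *
plan([.5453,-.2335,.074],-166.8,5)"
```

```text
cur [ 0.5479 -0.2307  0.1363] yaw -166.57 tilt 0.19 width 0.056248734289620975 t 7.55 F [ 0.2  0.1 -4.7]
[30.3, 2.1, 3.3, 0.23, -0.13, -0.13]
t: 8.35
position: [0.5446, -0.2339, 0.1103]
orientation: [-0.081, -0.702, -0.081, 0.703]
wrist_force: [-0.1, 0.2, -4.5]
gripper_width: 0.0566
cur [ 0.5446 -0.2339  0.1103] yaw -166.86 tilt 0.07 width 0.056647471420948114 t 8.35 F [-0.1  0.2 -4.5]
[7.3, -0.0, -0.2, -0.01, 0.06, 0.02]
[7.3, -0.0, -0.1, -0.01, 0.0, 0.0]
[7.3, -0.0, -0.1, -0.01, 0.0, 0.0]
[7.3, -0.0, -0.1, -0.01, 0.0, 0.0]
[7.3, -0.0, -0.1, -0.01, 0.0, 0.0]
```

```bash
python3 -m crank '[[5,0,-0.6,0,0,0,255],[4,0,0,0,0,0,255],[4,0,0,0,0,0,255],[4,0,0,0,0,0,255],[4,0,0,0,0,0,255],[4,0,0,0,0,0,255],[0,0,0,0,0,0,255],[0,0,0,0,0,0,255]]'; python3 -c "
from h import *
plan([.5453,-.2335,.074],-166.8,5)"
```

```text
t: 9.15
position: [0.5457, -0.2338, 0.0833]
orientation: [-0.081, -0.702, -0.081, 0.703]
wrist_force: [1.0, 0.7, -4.4]
gripper_width: 0.0565
cur [ 0.5457 -0.2338  0.0833] yaw -166.84 tilt 0.03 width 0.05649476766867418 t 9.15 F [ 1.   0.7 -4.4]
[1.9, -0.1, 0.1, -0.01, 0.03, -0.01]
[1.9, -0.1, 0.1, -0.01, 0.0, 0.0]
[1.9, -0.1, 0.1, -0.01, 0.0, 0.0]
[1.9, -0.1, 0.1, -0.01, 0.0, 0.0]
[1.9, -0.1, 0.1, -0.01, 0.0, 0.0]
```

```bash
python3 -m crank '[[4,0,0,0,0,0,255],[3,0,0,0,0,0,255],[2,0,0,0,0,0,255],[1.5,0,0,0,0,0,255],[1,0,0,0,0,0,255],[0,0,0,0,0,0,255],[0,0,0,0,0,0,255],[0,0,0,0,0,0,255]]'; python3 -c "
from h import *
plan([.5453,-.2335,.074],-166.8,5)"
```

```text
t: 9.95
position: [0.5466, -0.2342, 0.0748]
orientation: [0.082, 0.703, 0.081, -0.702]
wrist_force: [-1.6, -0.1, -0.7]
gripper_width: 0.0562
cur [ 0.5466 -0.2342  0.0748] yaw -166.75 tilt 0.18 width 0.056185531187740195 t 9.95 F [-1.6 -0.1 -0.7]
[0.2, -0.2, 0.2, 0.01, -0.1, -0.15]
[0.2, -0.2, 0.2, 0.01, 0.0, 0.0]
[0.2, -0.2, 0.2, 0.01, 0.0, 0.0]
[0.2, -0.2, 0.2, 0.01, 0.0, 0.0]
[0.2, -0.2, 0.2, 0.01, 0.0, 0.0]
```

```bash
python3 -m crank '[[0,0,0,-5,-0.1,-0.1,255],[0,0,0,-8,0,0,255],[0,0,0,-8,0,0,255],[0,0,0,-8,0,0,255],[0,0,0,-8,0,0,255],[0,0,0,-8,0,0,255],[0,0,0,0,0,0,255],[0,0,0,0,0,0,255]]' 100; python3 -c "
from h import *
plan([.5462,-.234,.0748],-166.8+66,5);s=observe();print(s['ft_torque'].round(2),s['joint_pos'].round(2))"
```

```text
t: 10.75
position: [0.547, -0.2341, 0.0762]
orientation: [0.351, 0.615, 0.35, -0.614]
wrist_force: [-1.8, 0.8, -0.7]
gripper_width: 0.0558
cur [ 0.547  -0.2341  0.0762] yaw -120.58 tilt 0.09 width 0.05583621822815305 t 10.75 F [-1.8  0.8 -0.7]
[0.3, -0.2, 0.1, -3.96, -0.07, -0.07]
[0.3, -0.2, 0.1, -3.96, 0.0, 0.0]
[0.3, -0.2, 0.0, -3.96, 0.0, 0.0]
[0.3, -0.2, 0.0, -3.96, 0.0, 0.0]
[0.3, -0.2, 0.0, -3.96, 0.0, 0.0]
[0.3  0.33 0.01] [-0.13  0.48 -0.26 -0.   -0.82  1.17]
```

```bash
cat > m4.py <<'E'
from h import *
import sys
k=sys.argv[1];zt=float(sys.argv[2]);n="scene"
im,d=snapshot(n);cv2.imwrite(f"pics/scene{k}.png",im)
cv2.imwrite(f"pics/c{k}.png",cv2.convertScaleAbs(cv2.resize(im[95:195,225:345],(720,600),interpolation=cv2.INTER_CUBIC),alpha=1.6))
b,g,r=[im[...,i].astype(int) for i in range(3)]
v,u=np.nonzero((r>1.9*g)&(r>1.9*b)&(r>25))
Q=onplane(n,np.c_[u,v],zt);c=observe()["position"][:2];ok=np.hypot(*(Q[:,:2]-c).T)<.035;Q=Q[ok]
if len(Q)>3:
    l=cv2.fitLine((Q[:,:2]*1000).astype(np.float32),2,0,.01,.01).ravel();o=Q.mean(0)[:2]-c
    print("red",len(Q),"line",np.rad2deg(np.arctan2(l[1],l[0])),"from centre",np.rad2deg(np.arctan2(o[1],o[0])))
v,u=np.nonzero((g>1.25*r+3)&(g>1.1*b+2)&(d>0));P=atdepth(n,np.c_[u,v],d[v,u]);P=P[np.hypot(*(P[:,:2]-c).T)<.05]
print("green",len(P),cv2.minAreaRect((P[:,:2]*1000).astype(np.float32)),P[:,2].max())
E
python3 m4.py 4 .107
```

```text
green 217 ((548.6461791992188, -229.57400512695312), (53.62736511230469, 54.8464241027832), 23.114023208618164) 0.08535137826247452
```

View pics/c4.png

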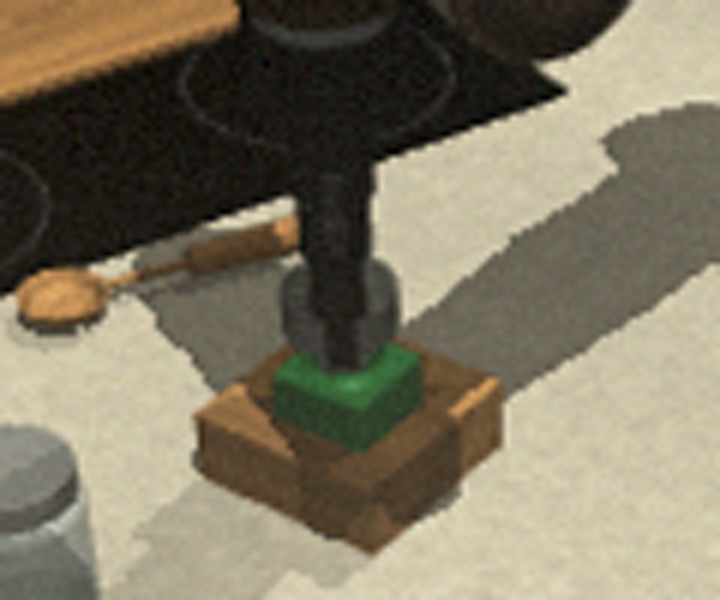

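The jar sits down in the pocket at (347,395), braced and turned about 3 degrees. The red line is hidden behind the gripper. I'll turn about 23 degrees more.

```bash
python3 -m crank '[[1,0,0,-4,0,0,255],[0,0,0,-5,0,0,255],[0,0,0,-5,0,0,255],[0,0,0,-5,0,0,255],[0,0,0,-4,0,0,255],[0,0,0,0,0,0,255],[0,0,0,0,0,0,255],[0,0,0,0,0,0,255]]'; python3 -c "
from h import *
plan([.5462,-.234,.0748],-166.8+69,5);s=observe();print(s['ft_torque'].round(2),s['joint_pos'].round(2))"; python3 m4.py 5 .107
```

```text
t: 11.6
position: [0.5472, -0.2349, 0.0767]
orientation: [0.467, 0.532, 0.465, -0.532]
wrist_force: [-0.8, 0.5, 0.3]
gripper_width: 0.0558
cur [ 0.5472 -0.2349  0.0767] yaw -97.57 tilt 0.13 width 0.055829719157739495 t 11.6 F [-0.8  0.5  0.3]
[0.4, -0.2, -0.1, 0.05, 0.06, -0.12]
[0.4, -0.2, -0.1, 0.05, 0.0, 0.0]
[0.4, -0.2, -0.1, 0.05, 0.0, 0.0]
[0.4, -0.2, -0.1, 0.05, 0.0, 0.0]
[0.4, -0.2, -0.1, 0.05, 0.0, 0.0]
[0.19 0.31 0.  ] [-0.13  0.48 -0.26  0.   -0.82  1.57]
green 231 ((546.2119140625, -230.55517578125), (57.70204544067383, 55.92985916137695), 24.569944381713867) 0.08133136965814014
```

```bash
python3 -m crank '[[-2,0,0,0,0,0,255],[-2,0,0,0,0,0,255],[-2,0,0,0,0,0,255],[-2,0,0,0,0,0,255],[0,0,0,0,0,0,255],[0,0,0,0,0,0,255],[0,0,0,0,0,0,255],[0,0,0,0,0,0,255]]'; python3 -c "
from h import *
plan([.5462,-.234,.106],-166.8+69,5)"; python3 m4.py 6 .115
```

```text
t: 12.45
position: [0.548, -0.2353, 0.0855]
orientation: [0.467, 0.533, 0.464, -0.532]
wrist_force: [-0.3, -0.2, -0.4]
gripper_width: 0.056
cur [ 0.548  -0.2353  0.0855] yaw -97.68 tilt 0.25 width 0.056040787742996714 t 12.45 F [-0.3 -0.2 -0.4]
[-4.1, -0.4, -0.2, 0.02, 0.09, -0.23]
[-4.1, -0.4, -0.2, 0.02, 0.0, 0.0]
[-4.1, -0.4, -0.2, 0.02, 0.0, 0.0]
[-4.1, -0.4, -0.2, 0.02, 0.0, 0.0]
[-4.1, -0.4, -0.2, 0.02, 0.0, 0.0]
green 263 ((548.8243408203125, -229.8042755126953), (51.650611877441406, 55.73570251464844), 26.104578018188477) 0.08565600994234313
```

View pics/c6.png

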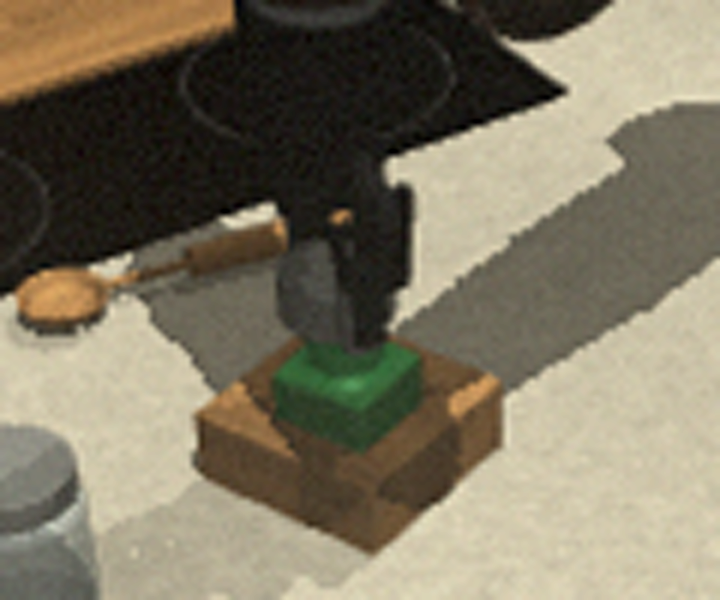

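The lid has come free: the green neck shows below it at (345,355), the jar is unmoved in the pocket, and the wrist force is only 0.4 N. Now raise it to the final height.

```bash
python3 -m crank '[[-4,0,0,0,0,-0.2,255],[-5,0,0,0,0,0,255],[-5,0,0,0,0,0,255],[-4,-1,-1,0,0,0,255],[-2,-0.4,0,0,0,0,255],[0,0,0,0,0,0,255],[0,0,0,0,0,0,255],[0,0,0,0,0,0,255]]'; python3 -c "
from h import *
plan([.5466,-.2343,.106],-166.8+69,1)"; python3 m4.py 7 .138; cat > m5.py <<'E'
from h import *
n="scene";im,d=snapshot(n);b,g,r=[im[...,i].astype(int) for i in range(3)]
v,u=np.nonzero((g>1.25*r+3)&(g>1.1*b+2)&(d>0));P=atdepth(n,np.c_[u,v],d[v,u]);c=observe()["position"][:2]
P=P[np.hypot(*(P[:,:2]-c).T)<.05];print("z pct",np.percentile(P[:,2],[0,10,30,50,70,90,100]).round(4))
S=P[(P[:,2]<.056)&(P[:,2]>.043),:2];T=P[(P[:,2]<.070)&(P[:,2]>.056)];ctr=np.array([.5466,-.2343]);a=np.deg2rad(23)
for nn in(np.array([np.cos(a),np.sin(a)]),np.array([-np.sin(a),np.cos(a)])):
    q=(S-ctr)@nn;w=(S-ctr)@[-nn[1],nn[0]];Q=S[(q>.022)&(np.abs(w)<.024)]
    if len(Q)<5: print(len(Q));continue
    l=cv2.fitLine((Q*1000).astype(np.float32),cv2.DIST_HUBER,0,.01,.01).ravel()
    print("face",len(Q),np.rad2deg(np.arctan2(l[1],l[0]))%90,"offset of jar from ctr mm",np.median((Q-ctr)@nn)*1000-28,nn.round(3))
rim=P[(P[:,2]>.085)];print("rim pts",len(rim),rim[:,:2].mean(0) if len(rim) else None)
E
python3 m5.py
```

```text
t: 13.3
position: [0.5476, -0.234, 0.1082]
orientation: [0.467, 0.533, 0.464, -0.532]
wrist_force: [-0.9, -0.5, -0.9]
gripper_width: 0.0558
cur [ 0.5476 -0.234   0.1082] yaw -97.65 tilt 0.21 width 0.0558238480216175 t 13.3 F [-0.9 -0.5 -0.9]
[2.2, -1.0, 0.4, 0.15, 0.09, -0.18]
green 336 ((551.577880859375, -228.5756378173828), (63.77722930908203, 56.398521423339844), 28.483877182006836) 0.27883745203082255
z pct [0.0351 0.0461 0.06   0.0644 0.0747 0.0924 0.1161]
face 27 22.137405 offset of jar from ctr mm -1.4834734604400985 [0.921 0.391]
face 32 22.47822 offset of jar from ctr mm -0.14044312797748404 [-0.391  0.921]
rim pts 64 [ 0.55378806 -0.22082872]
```

View pics/c7.png

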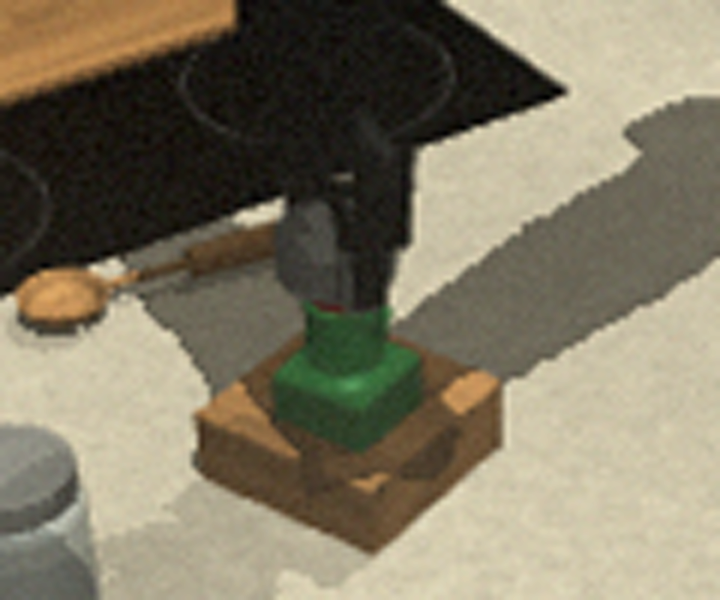

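The jar is seated at (347,395), and the lid is up in the fingers with the neck clear below. There is a red strip at the lid's lower edge (333,306), so I'll check that the lid is level by fitting its top plane.

```bash
python3 - <<'E'
from h import *
n="scene";im,d=snapshot(n);b,g,r=[im[...,i].astype(int) for i in range(3)]
s=observe();p=s["position"]
v,u=np.mgrid[125:152,265:292];v=v.ravel();u=u.ravel();z=d[v,u];P=atdepth(n,np.c_[u,v],z)
m=(np.hypot(*(P[:,:2]-p[:2]).T)<.034)&(P[:,2]>.108)&(P[:,2]<.16)&(im[v,u].max(1)>48)
Q=P[m];print(len(Q),np.percentile(Q[:,2],[0,20,50,80,100]).round(4))
# RANSAC plane
rng=np.random.default_rng(0);best=None
for _ in range(500):
    a=Q[rng.choice(len(Q),3,False)];k=np.cross(a[1]-a[0],a[2]-a[0]);L=np.linalg.norm(k)
    if L<1e-5:continue
    k/=L
    if abs(k[2])<.7:continue
    i=np.abs((Q-a[0])@k)<.002
    if best is None or i.sum()>best.sum():best=i
A=Q[best];c=A.mean(0);k=np.linalg.svd(A-c)[2][2];k*=np.sign(k[2]);print("plane",best.sum(),c.round(4),k.round(3),"tilt deg",np.rad2deg(np.arccos(k[2])))
rr=(r>1.7*g)&(r>1.7*b)&(r>20);vv,uu=np.nonzero(rr[125:165,260:300]);vv+=125;uu+=260
for x,y in zip(uu,vv):print(x,y,im[y,x],atdepth(n,[[x,y]],[d[y,x]]).round(3))
cv2.imwrite("pics/c8.png",cv2.convertScaleAbs(cv2.resize(im[115:165,255:305],(600,600),interpolation=cv2.INTER_CUBIC),alpha=2.5))
E
```

```text
16 [0.1187 0.1382 0.1399 0.141  0.1424]
plane 12 [ 0.56   -0.2324  0.1401] [ 0.113 -0.053  0.992] tilt deg 7.176516647334296
279 146 [21 27 47] [[ 0.561 -0.225  0.105]]
280 146 [17 17 45] [[ 0.557 -0.226  0.103]]
281 146 [19 20 42] [[ 0.556 -0.221  0.105]]
```

View pics/c8.png

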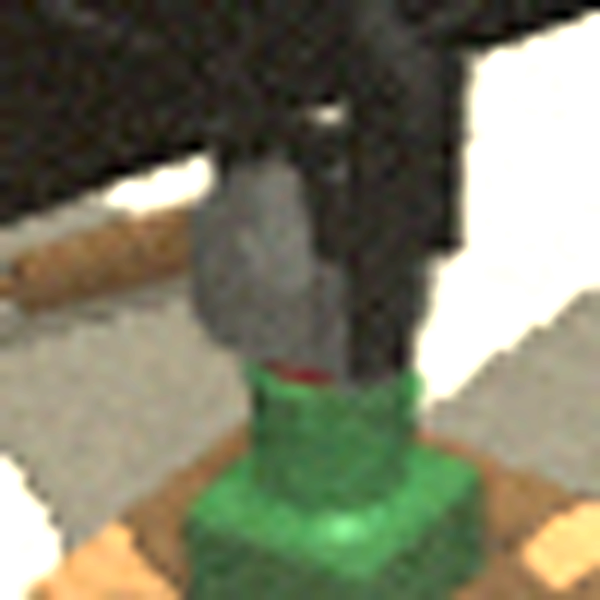

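The red strip lies at the height of the jar's rim (z about 0.10), so it is the gasket on the rim. The plane fit used only 12 points, so I'll redo it over several frames.

```bash
python3 - <<'E'
from h import *
n="scene";D=[];I=[]
for _ in range(10):
    im,d=snapshot(n);D.append(d);I.append(im)
D=np.array(D);D[D==0]=np.nan;d=np.nanmedian(D,0);im=np.mean(I,0)
v,u=np.mgrid[127:147,270:284];v=v.ravel();u=u.ravel();P=atdepth(n,np.c_[u,v],d[v,u]);p=observe()["position"]
m=(np.hypot(*(P[:,:2]-p[:2]).T)<.036)&(P[:,2]>.105)&(P[:,2]<.155);P=P[m];c=np.c_[u,v][m]
T=P[(P[:,2]>.134)&(P[:,2]<.146)]
A=np.c_[T[:,:2]-p[:2],np.ones(len(T))]
k,*_=np.linalg.lstsq(A,T[:,2],rcond=None);res=T[:,2]-A@k
ok=np.abs(res)<.0025;k,*_=np.linalg.lstsq(A[ok],T[ok,2],rcond=None)
print(len(T),ok.sum(),"slope",k.round(3),"std",res.std().round(4),"extent",np.ptp(T,axis=0).round(3))
S=P[P[:,2]<.134];print("side z",len(S),np.sort(S[:,2]).round(3)[:6])
r=np.hypot(*(S[:,:2]-p[:2]).T);print("side radius",np.median(r))
E
```

```text
125 109 slope [-0.015 -0.032  0.141] std 0.0018 extent [0.048 0.068 0.012]
side z 62 [0.117 0.117 0.118 0.118 0.118 0.118]
side radius 0.02882643328977154
```

```bash
python3 -m crank '[[1.5,-1,0.3,0,0.1,-0.2,255],[1,-1,0.3,0,0,0,255],[0,0,0,0,0,0,255],[0,0,0,0,0,0,255],[0,0,0,0,0,0,255],[0,0,0,0,0,0,255],[0,0,0,0,0,0,255],[0,0,0,0,0,0,255]]'; python3 m5.py; python3 - <<'E'
from h import *
s=observe();print(s["t"],s["position"],s["wrist_force"].round(2),s["gripper_width"],np.abs(s["qd"]).max());close_job()
E
```

```text
t: 14.75
position: [0.5455, -0.2344, 0.1055]
orientation: [-0.465, -0.532, -0.466, 0.532]
wrist_force: [0.2, 0.2, -0.8]
gripper_width: 0.0559
z pct [0.036  0.046  0.0599 0.064  0.0742 0.0925 0.1024]
face 17 23.881676 offset of jar from ctr mm -0.18486845119166873 [0.921 0.391]
face 20 21.330563 offset of jar from ctr mm 0.3536049522673146 [-0.391  0.921]
rim pts 62 [ 0.55505455 -0.2218999 ]
14.8 [ 0.54546164 -0.23439305  0.10552256] [-0.05  0.84 -1.54] 0.05573601084509575 0.0015090090500344676
the job is handed in; nothing more can be done
```

I gripped the green jar by its steel lid, set it down in the bamboo pocket, and turned the lid about 69° counter-clockwise in one grip. I then lifted the lid free and handed the job in at 14.8 s, still holding it over the jar. The job gives no verdict, so I don't know whether it passed.

**Last checks:**
- **Jar in pocket:** It sits down in the pocket, turned about 2–3° against the pocket walls.
- **Lid height:** The lower edge is about 15 mm above the rim, worked out from the tool height. A depth reading just before the last 2.7 mm lowering gave about 18 mm, which agrees.
- **Lid level:** It is about 2° off level, from a fit over ten frames. An earlier fit with only 12 points said 7°, and I took that as noise.
- **Lid centring:** The tool centre is within about 1 mm of the jar centre by the last reading, and within about 1 mm by the one before. Lid centring is inferred from the tool, not measured on the lid.
- **Grip:** The gripper holds at 55.7 mm, and the wrist carries only about the lid's weight.

**Not confirmed:**
- **Lid angle:** The gripper hid the red line during the turn, so I couldn't see the lid's final angle. I judged release from the lid lifting with almost no load while the jar stayed put.
- **Other items:** I didn't measure the bystanders at the end. The spoon and the nearby round jar looked unmoved in the last pictures.

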